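Open the tip box by its hidden catch

ROBOT

A 6-joint arm with a two-finger parallel gripper is mounted at the origin on a cart in front of the work surface, level with it; the furniture and walls round the work are solid. World frame = base frame: x ahead of the robot, y to its left, z up, the work surface at z = 0. Lengths are in mm, angles in rad, forces in N, time in s.
With the tool pointing down it reaches from about 325 to 900 mm from the base axis. Payload 6.1 kg.
Tool frame: the origin (TCP) lies midway between the tips of the shut fingers; the grasp point (between the pads) lies 19 mm behind it; x points along the fingers, y is the direction in which the jaws open and shut, and the axes are right-handed (so a half turn about x gives the same grasp; the last joint's range is limited). The gripper opens to 85 mm and grips with 20 to 120 N. Pads are 22 mm wide; open, the fingers measure 114 mm over their backs; the gripper's body (76 mm by 85 mm) begins 54 mm behind the grasp point. The pads swing forward as they close: fully open they stand 13 mm farther back than shut.
Start: joints at [-1.402, 0.22, 1.526, -0, 1.395, -0.126], TCP at [181.586, -598.032, 231.3] pointing down, gripper open.
Joint ranges: [-2.98, 2.98], [-0.91, 2.08], [0.09, 2.57], [-1.24, 4.39], [0.2, 2.65], [-2.68, 2.68]. Speed limits (rad/s): [2.57, 2.57, 3.01, 3.14, 3.14, 3.14].

INTERFACE

Orientations are given as a unit quaternion [w, x, y, z].
In Python, from cell import robot gives the robot as it stands.
- The arm moves only by the tool jog_arm, never from a script. Its argument "moves" is a list of rows, each an object of numbers: "tx", "ty", "tz": the shift along the tool's x, y, z each as a share of 300 mm, from -1 to 1; "wx", "wy", "wz": the turn, a rotation vector about the tool's x, y, z each as a share of 0.5 rad, from -1 to 1; "jaw": the gripper's target within -1 to 1 (fully open at 1, half-way at 0, shut at -1). A call has 1 to 12 rows; each row is the pose to reach, as a shift and turn from the pose commanded when the call began, along the tool's axes at that moment; what a row does not reach only later rows make up. A row lasts 1/12 s, in which the tool goes at most 41.7 mm and 7.16 degrees, less where a joint would pass 70% of its speed; a pose out of reach is approached as far as the arm can. A call with a number of a shift or a turn outside -1 to 1 is refused whole. A call with a gripper value outside its range is refused whole. The fingers move at their own pace and stop on an object; "squeeze" is the grip in N (left out, the last holds). Time passes only in rows, so rows that repeat a pose let the fingers close. It gives the time, the measured TCP pose, the force and the opening at its end, in the units of the state.
- robot.get_state(): the state, without advancing time (a new reading comes with each control period).
- robot.snapshot(name): name is "scene" or "top"; returns the picture (480x640x3 uint8, blue, green, red); there is no depth.
- robot.calibration(name): a dict with "fx", "fy", "cx", "cy" (pixels), "extrinsics" (4x4, takes a point from camera to world coordinates). Camera axes: x right, y down, z forward; pixel columns grow to the right and rows downward; lengths in mm; the calibration is good to about 2 mm. A picture is of the moment at which its call begins. calibration takes no time and is no camera call.
- robot.finish_job(): hands the job in, once; it reports no verdict.
Trained networks look in the newest picture that a camera, given by its name, has taken for a name from the list of things; names that differ only in an ending like _2 or _b are one class to them, and where a whole thing is asked for, a point or a joint stands for the part that bears it (a point fixed in the world has none). Each returns a list of dicts, best first, with "conf" (0 to 1); they miss things now and then, are a little off and sometimes report something else, mostly with a low value. They report only what shows in the picture. A call takes as long as a camera call.
- robot.spot_in(camera, label): "pixel" ([row, column] in pixels, amid what is visible of it).
- robot.regions_of(camera, label): "region" (480x640 bool, what is visible of it) and "pixel" ([row, column] in pixels, amid what is visible of it).
- robot.pinpoint(camera, label): "pixel" ([row, column] in pixels: a listed point, or the origin of a listed thing).
The state is a dict: "clock": time; "qpos": joint angles; "joint_vel": joint speeds; "tau": joint torques, N m; "position": TCP position; "tool_rot": TCP orientation; "force": force on the tool from outside, world axes, zero at the start; "moment": the same for the moment, N m; "finger_gap": finger opening in mm.
Only numpy, scipy, OpenCV 4.12 (cv2) and the standard library are available. Lean on these libraries where they do the work, as an engineer would, in place of code of your own. Each camera call takes 0.05 s, during which the arm holds its last target. There are 200 camera calls.

TASK

Closing time at the bar: open the tip box so that the tips can be counted. Its catch is hidden in the slatted top: one of the six slats sits a touch lower than the rest and gives on a spring, so feel gently across the slats with the fingertips and press that one down until the drawer springs out, then hook a fingertip behind the drawer front and gently draw the drawer almost all the way out. Only touch, press and pull: pinch and lift nothing, force nothing, and leave the jigger, the shot glass and the corkscrew beside the box where they are.

Things in the scene. Friction and masses are not known exactly. Their poses are not given: they have to be found in the camera images.
- tip_box: Dark wooden tip box screwed to the worktop: 130 deep (x), 260 wide (y), 80 high; rigid but for its drawer and catch. Origin at the centre of its underside, on the worktop; +z up; the drawer is in its front, which faces its own -x. A brass-edged coin slot lies in the top near the back, at x = +48 mm
- slat_panel (a point): Centre of the slatted part of the box's top, level with the top (80 mm up), axes as the box's. Six slats lie side by side, each 74 mm (x) by 38.5 mm (y), 1.5 mm apart, centred at y = -100, -60, -20, 20, 60, 100 mm from here. Five are fixed, faces at z = 0; one, any of the six, is the catch, its face at z = -2 mm
- catch (a joint): How far the catch slat is pressed, m: 0 at rest, 0.005 at its stop. It slides straight down on a spring, 2.5 N to start moving, about 6.5 N fully down, pressed anywhere on its face; from about 0.004 down it frees the drawer; let go, it comes up again. The joint does not tell which slat it is
- drawer (a joint): How far the drawer is out, m, along the box's own -x: 0 shut and latched. When the catch is pressed a spring rod throws it out to about 0.045 to 0.055, where it stays; end stop at 0.090. Freed, it slides with about 1 N and stays where it is left. It has no handle; some flat coins lie on its floor, the highest pile reaching 34 mm above the worktop
- drawer_lip (a point): Middle of the top edge of the drawer front, 78 mm up; moves with the drawer. The front is a board 12 mm thick (x), 256 wide, shut against the box's face (box x = -65 mm; this point is then at -71). With the drawer out by d, a space d deep and 214 mm wide is open from above between front and face; drawer floor 25 mm up, side walls 46
- jigger: Steel double-cone bar measure, 42 mm across, 80 high, standing loose beside the +y side of the box; origin at the centre of its foot. Bystander
- shot_glass: Small clear glass, 47 mm across, 58 high, standing loose beside the -y side of the box; origin at the centre of its foot. Bystander
- corkscrew: Folded black waiter's corkscrew, 31 x 112 x 11 mm, lying loose in front of and beside the -y side of the box; origin at the centre of its underside. Bystander

How it is judged (in metres and radians):
On the way:
1. the catch has been pressed and the drawer has sprung out at least 35 mm (value of joint drawer above 0.035 m), for 0.2 s.
At the end, for the whole second after the job is handed in: The drawer stands still, drawn out more than 70 mm of its 90 mm, and the jigger, shot glass and corkscrew are within 30 mm of where they stood (value of joint drawer above 0.07 m and velocity of joint drawer between -0.01 and 0.01 m/s and not (distance of any of jigger, shot_glass, corkscrew from where it was at the start of the episode above 0.03 m)); the robot touches nothing.
It fails at once if the jigger, the shot glass or the corkscrew is moved more than 30 mm or lifted, or the jigger or the glass is tipped (distance of any of jigger, shot_glass, corkscrew from where it was at the start of the episode above 0.03 m or angle between any of jigger, shot_glass's own z axis and vertical above 0.5 rad).
It fails at once if the drawer is squeezed or wrenched with more than 40 N (contact force between the fingers and drawer above 40 N).
It fails at once if the fingers press on anything with more than 120 N (contact force between the fingers and anything else above 120 N).
It also fails if it takes over 54 s, if anything falls off the work surface, if the arm or the gripper's body presses on something with over 40 N, if the wrist force passes 120 N, or if a joint passes its speed limit or range.

## Working session

There is one attempt and no reset: what is moved stays moved. The work goes in short steps, Python scripts to look and compute and a tool call to move; the robot and the scene stay as the last step left them, time stands still between calls to the robot, and variables do not carry over. Pictures are saved under pics/ and viewed, about 8 in all and at most 12, crops included, and the job is handed in when it is done.

Besides the shell and the picture viewer there is one more tool, called after ">>>" by a JSON object that holds its "api" and its "payload", one argument or row to a line. jog_arm: Moves the arm, as the interface text tells. Shift numbers are shares of 300 mm and turn numbers shares of 0.5 rad, none past 1 either way. Its arguments: {"type":"object","properties":{"moves":{"type":"array"},"squeeze":{"type":"number"}},"required":["moves"]}

```bash
mkdir -p pics; cat > h.py <<'E'
import numpy as np, cv2
from cell import robot
def ray(cam,px,z):
    c=robot.calibration(cam);E=np.array(c["extrinsics"])
    d=E[:3,:3]@np.array([(px[1]-c["cx"])/c["fx"],(px[0]-c["cy"])/c["fy"],1]);o=E[:3,3]
    return o+d*(z-o[2])/d[2]
def proj(cam,p):
    c=robot.calibration(cam);E=np.linalg.inv(np.array(c["extrinsics"]))
    q=E[:3,:3]@np.array(p)+E[:3,3]
    return [c["fy"]*q[1]/q[2]+c["cy"],c["fx"]*q[0]/q[2]+c["cx"]]
E
python3 - <<'E'
from h import *
a=robot.snapshot("scene");b=robot.snapshot("top")
cv2.imwrite("pics/s0.png",a);cv2.imwrite("pics/t0.png",b)
np.set_printoptions(precision=1,suppress=True)
for cam in("scene","top"):
    print(cam,np.array(robot.calibration(cam)["extrinsics"])[:3,3])
    for l,z in(("tip_box",0),("slat_panel",80),("drawer_lip",78),("jigger",0),("shot_glass",0),("corkscrew",0)):
        for r in robot.pinpoint(cam,l)[:2]:
            print(l,r["conf"],np.array(r["pixel"]),ray(cam,r["pixel"],z))
s=robot.get_state();print(s)
E
```

```text
scene [ 35.1 608.5 860.1]
tip_box 0.6 [240.5 322.6] [565.8  12.1   0. ]
slat_panel 0.7 [216.4 327. ] [558.6  10.9  80. ]
drawer_lip 0.66 [233.8 353.2] [487.3   6.9  78. ]
jigger 0.86 [297.9 248.9] [558.2 233.9   0. ]
shot_glass 0.95 [188.3 377.9] [ 594.2 -213.2    0. ]
corkscrew 0.7 [188.  379.3] [ 592.5 -216.6    0. ]
corkscrew 0.58 [211.4 410.1] [ 488.3 -205.7    0. ]
top [ 446.3   74.9 1289.2]
slat_panel 0.37 [240.3 224.9] [548.6 222.   80. ]
drawer_lip 0.56 [273.6 324.6] [486.3  17.5  78. ]
drawer_lip 0.34 [239.9 224.4] [549.5 223.3  78. ]
jigger 0.8 [240.2 221.5] [555.4 239.1   0. ]
shot_glass 0.86 [228.  426.7] [ 594.5 -207.3    0. ]
corkscrew 0.67 [280.6 427.9] [ 479.6 -211.1    0. ]
{'clock': 0.7, 'qpos': array([-1.4,  0.2,  1.5,  0. ,  1.4, -0.1]), 'joint_vel': array([-0., -0., -0.,  0., -0.,  0.]), 'tau': array([ -0. , -49.7, -39. ,  -0. ,   0. ,  -0. ]), 'position': array([ 181.6, -598.1,  231.4]), 'tool_rot': array([ 0.1,  0.7,  0.1, -0.7]), 'force': array([ 0. ,  0.4, -0.4]), 'moment': array([ 0.,  0., -0.]), 'finger_gap': 85.02430096713191}
```

```bash
python3 -c "
import cv2
a=cv2.imread('pics/s0.png')[130:350,200:470];cv2.imwrite('pics/s0c.png',cv2.resize(a,None,fx=2.7,fy=2.7,interpolation=2))
a=cv2.imread('pics/t0.png')[180:320,190:460];cv2.imwrite('pics/t0c.png',cv2.resize(a,None,fx=2.9,fy=2.9,interpolation=2))
from h import *
from scipy.spatial.transform import Rotation as R
q=robot.get_state()['tool_rot'];print(R.from_quat([q[1],q[2],q[3],q[0]]).as_matrix().round(3))"
```

```text
[[ 0.     0.291 -0.957]
 [-0.    -0.957 -0.291]
 [-1.     0.     0.   ]]
```

View pics/s0c.png

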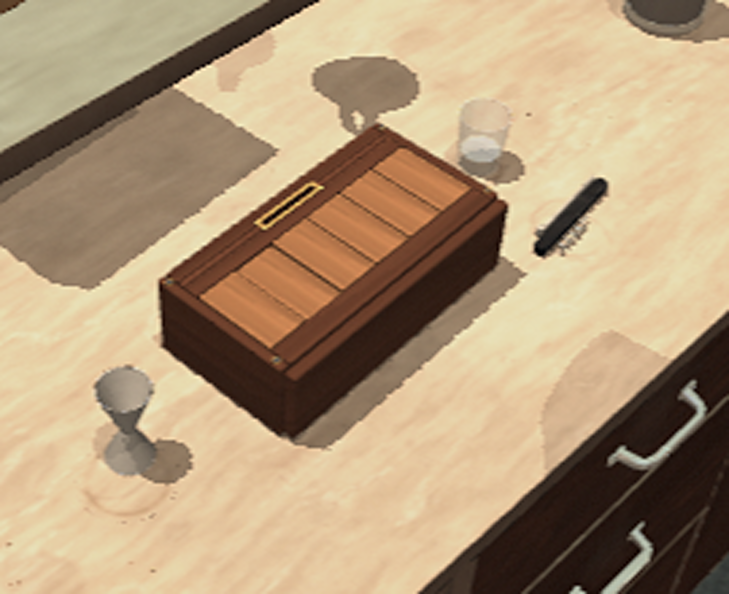

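View pics/t0c.png

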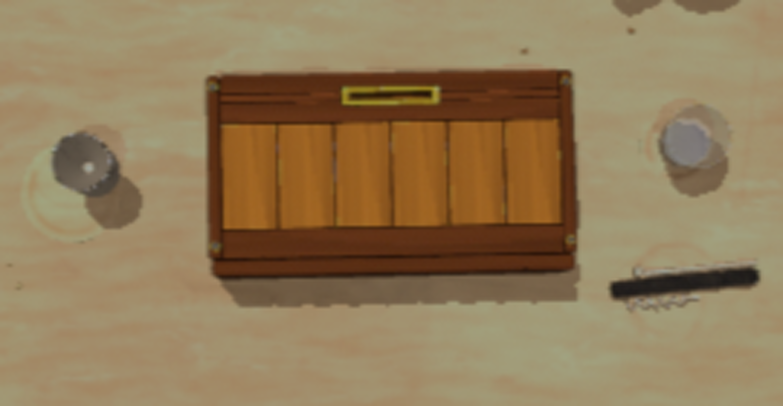

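The scene view shows the box square-on, with the drawer facing the robot. The jigger is left of the box, and the glass and corkscrew are to its right. In the top view the slats span roughly crop pixels (220,125) to (562,223). Next I'll work out the pose and enlarge the slats to look for the low one.

```bash
cat >> h.py <<'E'
from scipy.spatial.transform import Rotation as R
def plan(t,yaw=None):
    "tool-axis shares from the present pose to world TCP t; yaw = world angle of tool y"
    s=robot.get_state();q=s["tool_rot"];M=R.from_quat([q[1],q[2],q[3],q[0]]).as_matrix()
    print("t shares",(M.T@(np.array(t)-s["position"])/300).round(4),"wx share",None if yaw is None else round(-((yaw-np.arctan2(M[1,1],M[0,1])))/.5,3))
E
python3 - <<'E'
from h import *
f=lambda x,y:ray("top",(180+(y+.5)/2.9-.5,190+(x+.5)/2.9-.5),80)
P=np.array([f(*p) for p in((220,125),(558,119),(562,223),(223,229))])
print(P.round(1),P.mean(0).round(1))
T=np.array([f(*p) for p in((207,73),(572,70),(213,273),(575,270))]);print(T.round(1))
c=P.mean(0);d=P[0]-P[1]+P[3]-P[2];yaw=np.arctan2(-d[0],d[1]);print(yaw)
plan([c[0],c[1]+60,150],yaw)
a=robot.snapshot("scene")[165:265,265:385].astype(float)
a=cv2.resize(a,None,fx=6.5,fy=6,interpolation=2)
cv2.imwrite("pics/s1.png",np.clip((a-40)*1.5,0,255))
E
```

```text
[[ 586.7  140.6   80. ]
 [ 597.7  -97.8   80. ]
 [ 524.2 -101.8   80. ]
 [ 513.5  136.2   80. ]] [555.5  19.3  80. ]
[[ 623.4  151.    80. ]
 [ 633.  -107.2   80. ]
 [ 482.6  142.3   80. ]
 [ 491.4 -111.5   80. ]]
0.04540073781718027
t shares [ 0.271  -1.7985 -1.8487] wx share -2.643[ WARN:0@0.685] global loadsave.cpp:1063 imwrite_ Unsupported depth image for selected encoder is fallbacked to CV_8U.
```

View pics/s1.png

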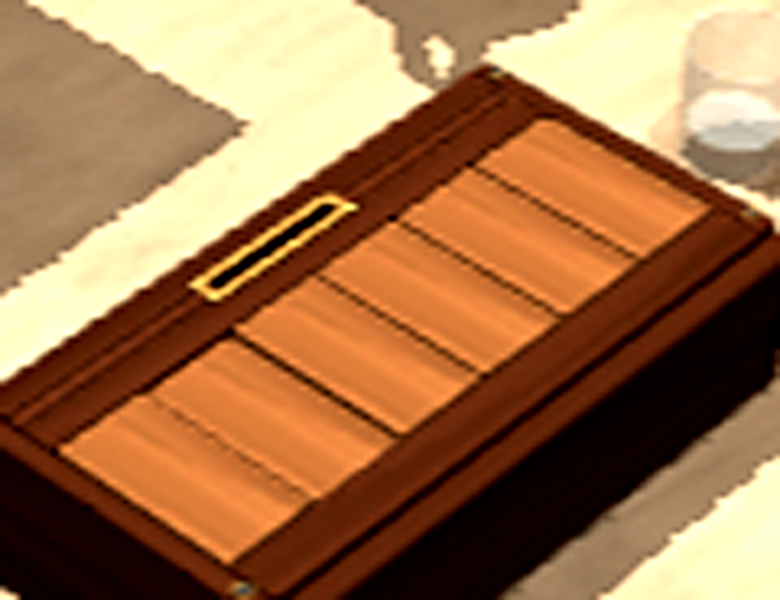

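Seen from the +y side, the gap on the near side of the second slat (y=+60) is nearly hidden, while the gap on its far side is thick (crop around (150,400) and (320,385)). That makes y=+60 the likely catch. I'll cross-check its position using the scene corners while I approach.

>>> {"api": "jog_arm", "payload": {
  "moves": [
    {"ty": -0.9,"tz": -0.92,"wx": -1,"jaw": -1},
    {"ty": -0.9,"tz": -0.92,"wx": -1,"jaw": -1},
    {"ty": -0.9,"tz": -0.92,"wx": -1,"jaw": -1},
    {"ty": -0.9,"tz": -0.92,"wx": -1,"jaw": -1},
    {"ty": -0.9,"tz": -0.92,"wx": -1,"jaw": -1},
    {"ty": -0.9,"tz": -0.92,"wx": -1,"jaw": -1},
    {"ty": -0.9,"tz": -0.92,"wx": -1,"jaw": -1},
    {"ty": -0.9,"tz": -0.92,"wx": -1,"jaw": -1},
    {"ty": -0.9,"tz": -0.92,"wx": -1,"jaw": -1},
    {"ty": -0.9,"tz": -0.92,"wx": -1,"jaw": -1}
  ],
  "squeeze": 20
}}

```text
invalid input
```

```bash
python3 - <<'E'
from h import *
g=lambda x,y:ray("scene",(165+(y+.5)/6-.5,265+(x+.5)/6.5-.5),80)
P=np.array([g(*p) for p in((62,450),(545,120),(708,210),(232,560))]);print(P.round(1),P.mean(0).round(1))
d=P[0]-P[1]+P[3]-P[2];print(np.arctan2(-d[0],d[1]))
plan([553,77,150],0.05)
E
```

```text
[[ 586.1  137.1   80. ]
 [ 596.2  -97.9   80. ]
 [ 524.8 -101.1   80. ]
 [ 514.2  132.9   80. ]] [555.3  17.7  80. ]
0.0441383015971068
t shares [ 0.271  -1.7934 -1.8384] wx share -2.652
```

>>> {"api": "jog_arm", "payload": {
  "moves": [
    {"tx": 0,"ty": -0.9,"tz": -0.92,"wx": -1,"wy": 0,"wz": 0,"jaw": -1},
    {"tx": 0,"ty": -0.9,"tz": -0.92,"wx": -1,"wy": 0,"wz": 0,"jaw": -1},
    {"tx": 0,"ty": -0.9,"tz": -0.92,"wx": -1,"wy": 0,"wz": 0,"jaw": -1},
    {"tx": 0,"ty": -0.9,"tz": -0.92,"wx": -1,"wy": 0,"wz": 0,"jaw": -1},
    {"tx": 0,"ty": -0.9,"tz": -0.92,"wx": -1,"wy": 0,"wz": 0,"jaw": -1},
    {"tx": 0,"ty": -0.9,"tz": -0.92,"wx": -1,"wy": 0,"wz": 0,"jaw": -1},
    {"tx": 0,"ty": -0.9,"tz": -0.92,"wx": -1,"wy": 0,"wz": 0,"jaw": -1},
    {"tx": 0,"ty": -0.9,"tz": -0.92,"wx": -1,"wy": 0,"wz": 0,"jaw": -1},
    {"tx": 0,"ty": -0.9,"tz": -0.92,"wx": -1,"wy": 0,"wz": 0,"jaw": -1},
    {"tx": 0,"ty": -0.9,"tz": -0.92,"wx": -1,"wy": 0,"wz": 0,"jaw": -1}
  ],
  "squeeze": 20
}}

```text
clock: 1.58
position: [369.1, -255.1, 231.6]
tool_rot: [0.275, 0.652, 0.275, -0.651]
force: [-0.2, 0.1, 0.2]
finger_gap: 0.1
```

```bash
python3 -c "
from h import *
plan([552.7,78.4,150],0.045)"
```

```text
t shares [ 0.2746 -0.3372 -1.2227] wx share -1.635
```

>>> {"api": "jog_arm", "payload": {
  "moves": [
    {"tx": 0,"ty": -0.25,"tz": -0.9,"wx": -1,"wy": 0,"wz": 0,"jaw": -1},
    {"tx": 0,"ty": -0.25,"tz": -0.9,"wx": -1,"wy": 0,"wz": 0,"jaw": -1},
    {"tx": 0,"ty": -0.25,"tz": -0.9,"wx": -1,"wy": 0,"wz": 0,"jaw": -1},
    {"tx": 0,"ty": -0.25,"tz": -0.9,"wx": -1,"wy": 0,"wz": 0,"jaw": -1},
    {"tx": 0,"ty": -0.25,"tz": -0.9,"wx": -1,"wy": 0,"wz": 0,"jaw": -1},
    {"tx": 0,"ty": -0.25,"tz": -0.9,"wx": -1,"wy": 0,"wz": 0,"jaw": -1},
    {"tx": 0,"ty": -0.25,"tz": -0.9,"wx": -1,"wy": 0,"wz": 0,"jaw": -1},
    {"tx": 0,"ty": -0.25,"tz": -0.9,"wx": -1,"wy": 0,"wz": 0,"jaw": -1}
  ]
}}

```text
clock: 2.25
position: [504.7, -10.0, 231.5]
tool_rot: [0.428, 0.564, 0.428, -0.562]
force: [0.1, -0.4, -0.4]
finger_gap: -0.4
```

```bash
python3 -c "
from h import *
plan([552.7,78.4,90],0.045)"
```

```text
t shares [ 0.4724  0.0747 -0.3256] wx share -0.632
```

>>> {"api": "jog_arm", "payload": {
  "moves": [
    {"tx": 0.1,"ty": 0.075,"tz": -0.326,"wx": -0.63,"wy": 0,"wz": 0,"jaw": -1},
    {"tx": 0.2,"ty": 0.075,"tz": -0.326,"wx": -0.63,"wy": 0,"wz": 0,"jaw": -1},
    {"tx": 0.3,"ty": 0.075,"tz": -0.326,"wx": -0.63,"wy": 0,"wz": 0,"jaw": -1},
    {"tx": 0.4,"ty": 0.075,"tz": -0.326,"wx": -0.63,"wy": 0,"wz": 0,"jaw": -1},
    {"tx": 0.47,"ty": 0.075,"tz": -0.326,"wx": -0.63,"wy": 0,"wz": 0,"jaw": -1},
    {"tx": 0.47,"ty": 0.075,"tz": -0.326,"wx": -0.63,"wy": 0,"wz": 0,"jaw": -1},
    {"tx": 0.47,"ty": 0.075,"tz": -0.326,"wx": -0.63,"wy": 0,"wz": 0,"jaw": -1}
  ]
}}

```text
clock: 2.83
position: [549.8, 73.2, 89.0]
tool_rot: [0.509, 0.489, 0.511, -0.491]
force: [0.0, -0.4, 0.8]
finger_gap: -0.3
```

```bash
python3 -c "
from h import *
plan([552.7,78.4,79],0.045)
cv2.imwrite('pics/s2.png',cv2.resize(robot.snapshot('scene')[130:330,200:440],None,fx=3.2,fy=3))"
```

```text
t shares [ 0.0333  0.0105 -0.0171] wx share -0.012
```

View pics/s2.png

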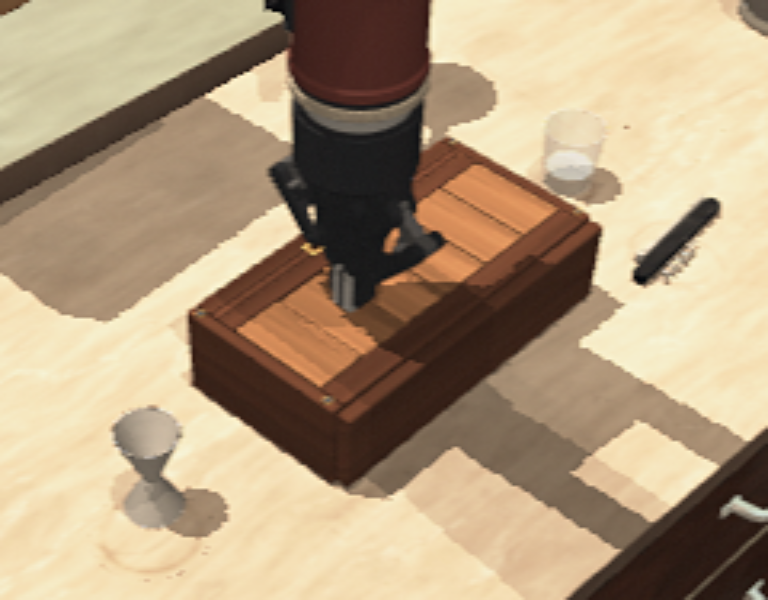

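The shut fingertips (crop ~(350,300)) are just above the second slat from the left. Next is a gentle feel down to about 79 mm.

>>> {"api": "jog_arm", "payload": {
  "moves": [
    {"tx": 0.01,"ty": 0.008,"tz": -0.01,"wx": 0,"wy": 0,"wz": 0,"jaw": -1},
    {"tx": 0.025,"ty": 0.008,"tz": -0.01,"wx": 0,"wy": 0,"wz": 0,"jaw": -1},
    {"tx": 0.03,"ty": 0.008,"tz": -0.01,"wx": 0,"wy": 0,"wz": 0,"jaw": -1},
    {"tx": 0.034,"ty": 0.008,"tz": -0.01,"wx": 0,"wy": 0,"wz": 0,"jaw": -1},
    {"tx": 0.034,"ty": 0.008,"tz": -0.01,"wx": 0,"wy": 0,"wz": 0,"jaw": -1},
    {"tx": 0.034,"ty": 0.008,"tz": -0.01,"wx": 0,"wy": 0,"wz": 0,"jaw": -1}
  ]
}}

```text
clock: 3.38
position: [553.5, 76.7, 80.4]
tool_rot: [0.51, 0.49, 0.51, -0.49]
force: [0.2, -0.3, -0.0]
finger_gap: 0.1
```

>>> {"api": "jog_arm", "payload": {
  "moves": [
    {"tx": 0.003,"ty": 0,"tz": -0.005,"wx": 0,"wy": 0,"wz": 0,"jaw": -1},
    {"tx": 0.005,"ty": 0,"tz": -0.005,"wx": 0,"wy": 0,"wz": 0,"jaw": -1},
    {"tx": 0.006,"ty": 0,"tz": -0.005,"wx": 0,"wy": 0,"wz": 0,"jaw": -1},
    {"tx": 0.006,"ty": 0,"tz": -0.005,"wx": 0,"wy": 0,"wz": 0,"jaw": -1}
  ]
}}

```text
clock: 3.72
position: [553.2, 78.4, 78.2]
tool_rot: [0.51, 0.49, 0.51, -0.49]
force: [-0.3, -0.4, -0.3]
finger_gap: -0.0
```

At 78.2 mm there's still no contact, so this slat is low and must be the catch. I'll press it gently.

>>> {"api": "jog_arm", "payload": {
  "moves": [
    {"tx": 0.003,"ty": 0,"tz": 0,"wx": 0,"wy": 0,"wz": 0,"jaw": -1},
    {"tx": 0.006,"ty": 0,"tz": 0,"wx": 0,"wy": 0,"wz": 0,"jaw": -1},
    {"tx": 0.008,"ty": 0,"tz": 0,"wx": 0,"wy": 0,"wz": 0,"jaw": -1},
    {"tx": 0.008,"ty": 0,"tz": 0,"wx": 0,"wy": 0,"wz": 0,"jaw": -1}
  ]
}}

```text
clock: 4.05
position: [553.4, 78.3, 76.1]
tool_rot: [0.51, 0.49, 0.51, -0.49]
force: [-2.3, 0.3, 4.0]
finger_gap: 0.1
```

>>> {"api": "jog_arm", "payload": {
  "moves": [
    {"tx": 0.003,"ty": 0,"tz": 0,"wx": 0,"wy": 0,"wz": 0,"jaw": -1},
    {"tx": 0.006,"ty": 0,"tz": 0,"wx": 0,"wy": 0,"wz": 0,"jaw": -1},
    {"tx": 0.009,"ty": 0,"tz": 0,"wx": 0,"wy": 0,"wz": 0,"jaw": -1},
    {"tx": 0.009,"ty": 0,"tz": 0,"wx": 0,"wy": 0,"wz": 0,"jaw": -1},
    {"tx": 0.009,"ty": 0,"tz": 0,"wx": 0,"wy": 0,"wz": 0,"jaw": -1},
    {"tx": 0.009,"ty": 0,"tz": 0,"wx": 0,"wy": 0,"wz": 0,"jaw": -1}
  ]
}}

```text
clock: 4.55
position: [553.4, 78.3, 73.3]
tool_rot: [0.51, 0.49, 0.51, -0.49]
force: [-2.0, 0.3, 4.8]
finger_gap: -0.2
```

```bash
python3 -c "
from h import *
cv2.imwrite('pics/s3.png',cv2.resize(robot.snapshot('scene')[130:330,200:440],None,fx=3.2,fy=3))"
```

```text
(no output)
```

View pics/s3.png

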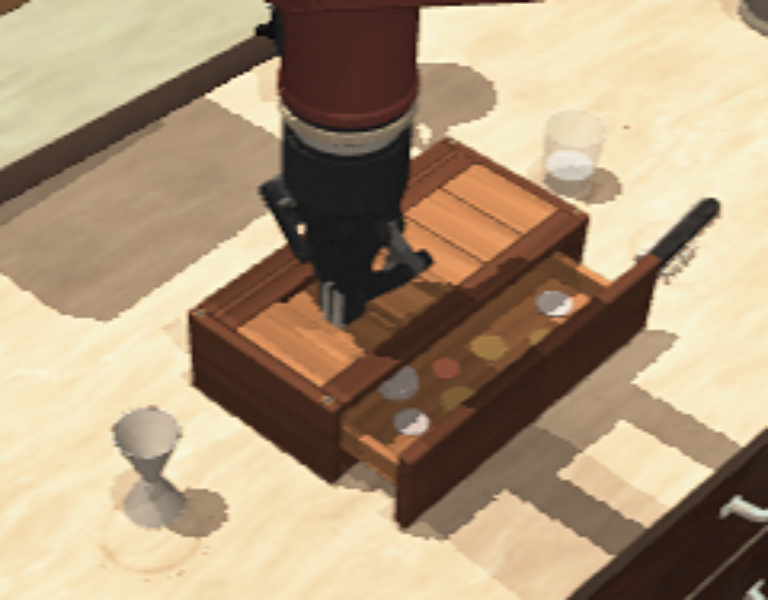

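The drawer has sprung out, and the gap is clearly open (front board from crop ~(400,460) to (655,260)). I'll lift and measure the lip.

>>> {"api": "jog_arm", "payload": {
  "moves": [
    {"tx": -0.06,"ty": 0,"tz": 0,"wx": 0,"wy": 0,"wz": 0,"jaw": -1},
    {"tx": -0.13,"ty": 0,"tz": 0,"wx": 0,"wy": 0,"wz": 0,"jaw": -1},
    {"tx": -0.13,"ty": 0,"tz": 0,"wx": 0,"wy": 0,"wz": 0,"jaw": -1},
    {"tx": -0.13,"ty": 0,"tz": 0,"wx": 0,"wy": 0,"wz": 0,"jaw": -1}
  ]
}}

```text
clock: 4.93
position: [554.5, 78.2, 113.1]
tool_rot: [0.51, 0.491, 0.509, -0.489]
force: [0.0, -0.4, -0.1]
finger_gap: 0.3
```

```bash
python3 -c "
from h import *
a=robot.snapshot('scene');b=robot.snapshot('top')
for c in('scene','top'):
  for r in robot.pinpoint(c,'drawer_lip')[:2]: print(c,r['conf'],r['pixel'],ray(c,r['pixel'],78).round(1))
cv2.imwrite('pics/t4.png',cv2.resize(b[180:320,250:410],None,fx=4,fy=4,interpolation=2))
plan([475,15,110],.045)"
```

```text
scene 0.77 [244.9, 368.6] [445.    7.4  78. ]
top 0.91 [293.8, 324.3] [445.4  17.1  78. ]
t shares [ 0.0028 -0.2659  0.2006] wx share -0.012
```

View pics/t4.png

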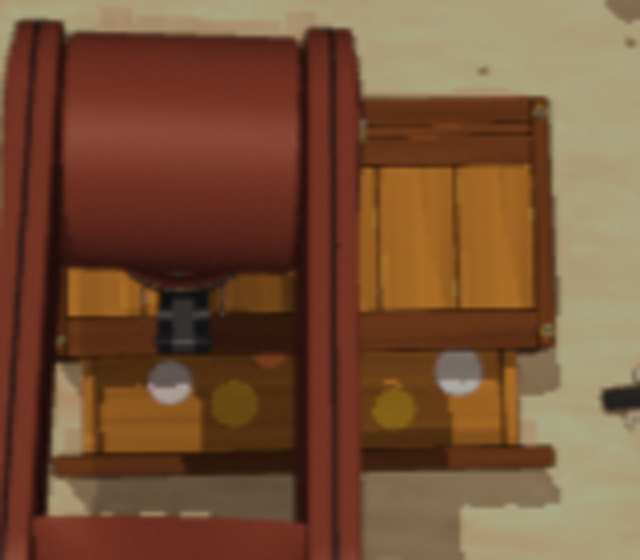

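The top view shows the gap between the box face (crop row ~350) and the inside of the front (row ~450). The lip centre is at x≈445, so the gap centre is about (475, 16).

>>> {"api": "jog_arm", "payload": {
  "moves": [
    {"tx": 0,"ty": -0.266,"tz": 0.2,"wx": 0,"wy": 0,"wz": 0,"jaw": -1},
    {"tx": 0,"ty": -0.266,"tz": 0.2,"wx": 0,"wy": 0,"wz": 0,"jaw": -1},
    {"tx": 0,"ty": -0.266,"tz": 0.2,"wx": 0,"wy": 0,"wz": 0,"jaw": -1},
    {"tx": 0,"ty": -0.266,"tz": 0.2,"wx": 0,"wy": 0,"wz": 0,"jaw": -1},
    {"tx": 0,"ty": -0.266,"tz": 0.2,"wx": 0,"wy": 0,"wz": 0,"jaw": -1},
    {"tx": 0,"ty": -0.266,"tz": 0.2,"wx": 0,"wy": 0,"wz": 0,"jaw": -1}
  ]
}}

```text
clock: 5.63
position: [476.3, 15.3, 112.1]
tool_rot: [0.51, 0.49, 0.51, -0.49]
force: [0.5, -0.4, 0.2]
finger_gap: -0.2
```

```bash
python3 -c "
from h import *
plan([475,16,58],.045)
f=lambda x,y:ray('top',(180+(y+.5)/4-.5,250+(x+.5)/4-.5),79).round(1)
print(f(200,355),f(460,348),f(200,454),f(460,448),f(460,466))
cv2.imwrite('pics/s5.png',cv2.resize(robot.snapshot('scene')[130:330,230:470],None,fx=3.2,fy=3))"
```

```text
t shares [ 0.1802 -0.0044 -0.0023] wx share -0.013
[495.6  68.6  79. ] [502.7 -63.8  79. ] [445.4  67.2  79. ] [451.9 -64.7  79. ] [442.8 -64.9  79. ]
```

View pics/s5.png

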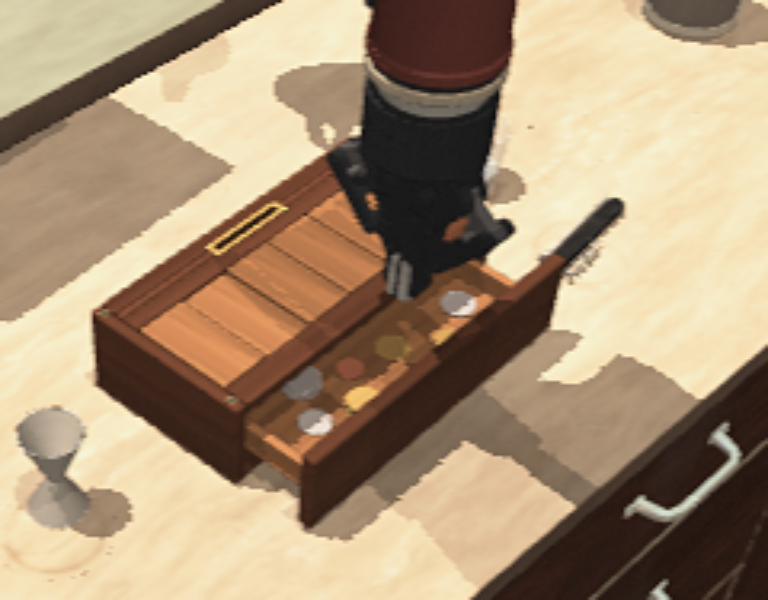

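The fingertips hover above the gap, clear of the front board and box face. I'll descend to z≈60, watching the force.

>>> {"api": "jog_arm", "payload": {
  "moves": [
    {"tx": 0.05,"ty": -0.005,"tz": 0,"wx": 0,"wy": 0,"wz": 0,"jaw": -1},
    {"tx": 0.08,"ty": -0.005,"tz": 0,"wx": 0,"wy": 0,"wz": 0,"jaw": -1},
    {"tx": 0.11,"ty": -0.005,"tz": 0,"wx": 0,"wy": 0,"wz": 0,"jaw": -1},
    {"tx": 0.13,"ty": -0.005,"tz": 0,"wx": 0,"wy": 0,"wz": 0,"jaw": -1},
    {"tx": 0.13,"ty": -0.005,"tz": 0,"wx": 0,"wy": 0,"wz": 0,"jaw": -1}
  ]
}}

```text
clock: 6.1
position: [473.3, 15.6, 71.3]
tool_rot: [0.509, 0.489, 0.511, -0.491]
force: [-0.2, 0.4, 0.3]
finger_gap: -0.1
```

>>> {"api": "jog_arm", "payload": {
  "moves": [
    {"tx": 0.02,"ty": 0,"tz": 0,"wx": 0,"wy": 0,"wz": 0,"jaw": -1},
    {"tx": 0.045,"ty": 0,"tz": 0,"wx": 0,"wy": 0,"wz": 0,"jaw": -1},
    {"tx": 0.045,"ty": 0,"tz": 0,"wx": 0,"wy": 0,"wz": 0,"jaw": -1},
    {"tx": 0.045,"ty": 0,"tz": 0,"wx": 0,"wy": 0,"wz": 0,"jaw": -1}
  ]
}}

```text
clock: 6.43
position: [474.1, 15.2, 59.3]
tool_rot: [0.509, 0.49, 0.51, -0.49]
force: [1.6, -0.1, 0.3]
finger_gap: 0.0
```

>>> {"api": "jog_arm", "payload": {
  "moves": [
    {"tx": 0,"ty": -0.01,"tz": 0,"wx": 0,"wy": 0,"wz": 0,"jaw": -1},
    {"tx": 0,"ty": -0.02,"tz": 0,"wx": 0,"wy": 0,"wz": 0,"jaw": -1},
    {"tx": 0,"ty": -0.03,"tz": 0,"wx": 0,"wy": 0,"wz": 0,"jaw": -1},
    {"tx": 0,"ty": -0.04,"tz": 0,"wx": 0,"wy": 0,"wz": 0,"jaw": -1},
    {"tx": 0,"ty": -0.05,"tz": 0,"wx": 0,"wy": 0,"wz": 0,"jaw": -1},
    {"tx": 0,"ty": -0.06,"tz": 0,"wx": 0,"wy": 0,"wz": 0,"jaw": -1},
    {"tx": 0,"ty": -0.07,"tz": 0,"wx": 0,"wy": 0,"wz": 0,"jaw": -1},
    {"tx": 0,"ty": -0.08,"tz": 0,"wx": 0,"wy": 0,"wz": 0,"jaw": -1},
    {"tx": 0,"ty": -0.09,"tz": 0,"wx": 0,"wy": 0,"wz": 0,"jaw": -1},
    {"tx": 0,"ty": -0.1,"tz": 0,"wx": 0,"wy": 0,"wz": 0,"jaw": -1},
    {"tx": 0,"ty": -0.1,"tz": 0,"wx": 0,"wy": 0,"wz": 0,"jaw": -1}
  ]
}}

```text
clock: 7.35
position: [443.6, 14.1, 59.5]
tool_rot: [0.509, 0.49, 0.51, -0.49]
force: [-0.8, -0.2, -0.1]
finger_gap: 0.1
```

```bash
python3 -c "
from h import *
b=robot.snapshot('top')
for r in robot.pinpoint('top','drawer_lip')[:2]: print(r['conf'],r['pixel'],ray('top',r['pixel'],78).round(1))
cv2.imwrite('pics/t6.png',cv2.resize(b[180:340,250:410],None,fx=4,fy=3.7,interpolation=2))"
```

```text
(no output)
```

View pics/t6.png

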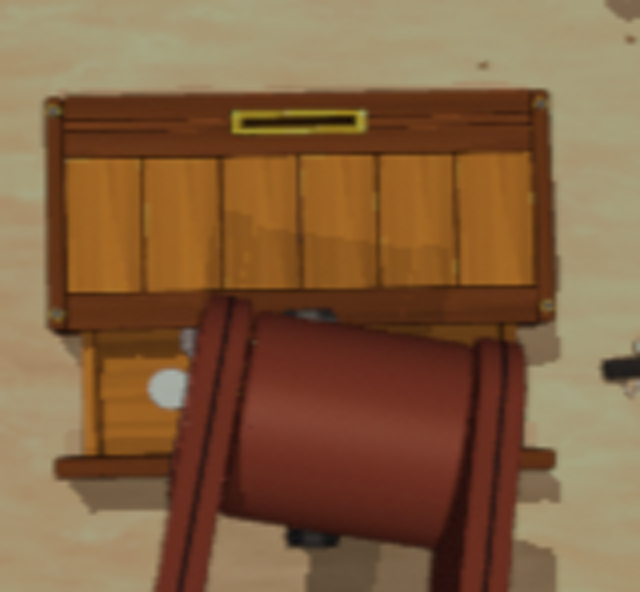

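The drawer moved from about 50 to about 67 mm (face row 330, inside of the front at row 457). I'll draw it about 14 mm more.

>>> {"api": "jog_arm", "payload": {
  "moves": [
    {"tx": 0,"ty": -0.01,"tz": 0,"wx": 0,"wy": 0,"wz": 0,"jaw": -1},
    {"tx": 0,"ty": -0.02,"tz": 0,"wx": 0,"wy": 0,"wz": 0,"jaw": -1},
    {"tx": 0,"ty": -0.03,"tz": 0,"wx": 0,"wy": 0,"wz": 0,"jaw": -1},
    {"tx": 0,"ty": -0.04,"tz": 0,"wx": 0,"wy": 0,"wz": 0,"jaw": -1},
    {"tx": 0,"ty": -0.048,"tz": 0,"wx": 0,"wy": 0,"wz": 0,"jaw": -1},
    {"tx": 0,"ty": -0.048,"tz": 0,"wx": 0,"wy": 0,"wz": 0,"jaw": -1},
    {"tx": 0,"ty": -0.048,"tz": 0,"wx": 0,"wy": 0,"wz": 0,"jaw": -1}
  ]
}}

```text
clock: 8.03
position: [429.7, 13.5, 59.6]
tool_rot: [0.509, 0.49, 0.51, -0.49]
force: [-0.2, 0.3, 0.5]
finger_gap: 0.0
```

>>> {"api": "jog_arm", "payload": {
  "moves": [
    {"tx": 0,"ty": 0.02,"tz": 0,"wx": 0,"wy": 0,"wz": 0,"jaw": -1},
    {"tx": 0,"ty": 0.05,"tz": 0,"wx": 0,"wy": 0,"wz": 0,"jaw": -1},
    {"tx": 0,"ty": 0.05,"tz": 0,"wx": 0,"wy": 0,"wz": 0,"jaw": -1},
    {"tx": -0.1,"ty": 0.05,"tz": 0,"wx": 0,"wy": 0,"wz": 0,"jaw": -1},
    {"tx": -0.2,"ty": 0.05,"tz": 0,"wx": 0,"wy": 0,"wz": 0,"jaw": -1},
    {"tx": -0.3,"ty": 0.05,"tz": 0,"wx": 0,"wy": 0,"wz": 0,"jaw": -1},
    {"tx": -0.4,"ty": 0.05,"tz": 0,"wx": 0,"wy": 0,"wz": 0,"jaw": -1},
    {"tx": -0.5,"ty": 0.05,"tz": 0,"wx": 0,"wy": 0,"wz": 0,"jaw": -1},
    {"tx": -0.5,"ty": 0.05,"tz": 0,"wx": 0,"wy": 0,"wz": 0,"jaw": -1}
  ]
}}

```text
clock: 8.78
position: [449.1, 13.6, 216.5]
tool_rot: [0.513, 0.492, 0.507, -0.488]
force: [0.7, -0.2, 0.7]
finger_gap: -0.1
```

```bash
python3 -c "
from h import *
a=robot.snapshot('scene');b=robot.snapshot('top')
for c in('scene','top'):
 for l,z in(('drawer_lip',78),('jigger',0),('shot_glass',0),('corkscrew',0)):
  for r in robot.pinpoint(c,l)[:2]: print(c,l,r['conf'],ray(c,r['pixel'],z).round(1))
cv2.imwrite('pics/s7.png',np.hstack([cv2.resize(a[130:350,200:470],(400,330)),cv2.resize(b[180:340,190:460],(400,330))]))"
```

```text
scene drawer_lip 0.61 [404.3   7.4  78. ]
scene drawer_lip 0.58 [514.4 272.3  78. ]
scene jigger 0.88 [559.1 231.6   0. ]
scene shot_glass 0.54 [ 593.7 -211.1    0. ]
scene corkscrew 0.88 [ 488.2 -208.3    0. ]
top jigger 0.73 [557.2 233.8   0. ]
top shot_glass 0.92 [ 592.9 -205.6    0. ]
top corkscrew 0.61 [ 482.2 -208.2    0. ]
```

View pics/s7.png

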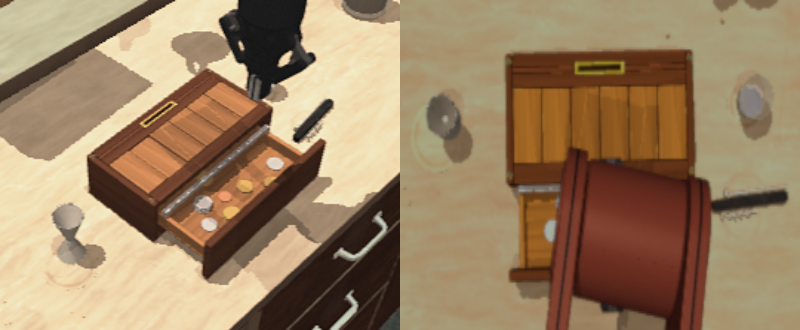

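Both views show the drawer about 82 mm out, the bystanders in place and the gripper clear, so I'm handing in.

```bash
python3 -c "
from h import *
print(robot.finish_job())"
```

```text
the job is handed in; nothing more can be done
None
```

The tip box is open: the drawer stands about 82 mm out of its 90 mm, and I've handed the job in. No verdict came back, so this rests on my own checks.

- **Catch:** it was the slat at y = +60 mm. It looked slightly low in the picture, and the fingertips met nothing there at 78.2 mm. It then gave on its spring with 4 to 5 N, and the drawer sprang out about 50 mm.
- **Drawer:** I hooked the shut fingertips behind the drawer front and drew it out in two slow pulls. The forces read after each pull were under 2 N. The scene-camera detection and the distance measured in the top picture both put it at 82–83 mm. The network didn't find the drawer edge in the final top picture, because the arm hid it.
- **Bystanders:** in the last pictures the jigger, shot glass and corkscrew were within about 6 mm of where they started, which is within the detection error.
- **Robot:** the gripper was lifted clear to 216 mm and touching nothing. The clock read about 9 s at hand-in.

One early disagreement: the scene camera's network placed the box centre about 8 mm to one side in y. I used my own corner readings, which agreed in both cameras to within 2 mm.

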